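Clamp the transit drum's lid in crisscross order

TASK

Clamp down the lid of the yellow transit drum: turn its four levers clockwise, each lever followed by the one straight across from it, in two passes. First give every lever about an eighth of a turn; then go round crisscross again and push each on until you feel it is firmly home, resisting a push of about 13 N. Do not force any lever with more than 25 N, and leave the other things on the counter alone.

Things in the scene. Friction and masses are not known exactly. Their poses are not given: they have to be found in the camera images.
- case: Yellow drum (224 mm wide) with a flat aluminium lid (236 mm), fixed on a grey parcel scale, 270 mm square. Origin: centre of the scale's underside, z up; lid top 166 mm above it. Mid-lid: a vent 60 mm wide, 14 high. Four clamping levers stand on the lid, 82 mm from the drum's axis: A towards case +x, then B, C, D counter-clockwise from above, so C is straight across from A, D from B.
- leverA: Clamping lever A: black bar with red end, 14 mm wide and high, reaching 62 mm from its pivot (hub 25 mm wide, boss 30). Origin: on the pivot axis at the bar's underside, 20 to 23 mm above the lid (open gap under the bar); x runs to the red end, z up. Tightens clockwise from above, stays where left. At the start 1.3 to 1.8 rad short of home, unmarked, different for each; sinks 1.2 mm per rad.
- leverA_tip (a point): Point in the red end of lever A, 60 mm out from its pivot, half-way up the bar. The lever turns with a steady drag of 0.25 N m (5 N at 50 mm out) until its screw stops dead at home; the bar is springy, 2.5 N m per rad, so it then yields a little as the push grows, and comes back when let go. A push of 11 to 15 N at 40 to 55 mm out shows it is firmly home; over 25 N is overtightened.
- leverB: Clamping lever B: black bar with red end, 14 mm wide and high, reaching 62 mm from its pivot (hub 25 mm wide, boss 30). Origin: on the pivot axis at the bar's underside, 20 to 23 mm above the lid (open gap under the bar); x runs to the red end, z up. Tightens clockwise from above, stays where left. At the start 1.3 to 1.8 rad short of home, unmarked, different for each; sinks 1.2 mm per rad.
- leverB_tip (a point): Point in the red end of lever B, 60 mm out from its pivot, half-way up the bar. The lever turns with a steady drag of 0.25 N m (5 N at 50 mm out) until its screw stops dead at home; the bar is springy, 2.5 N m per rad, so it then yields a little as the push grows, and comes back when let go. A push of 11 to 15 N at 40 to 55 mm out shows it is firmly home; over 25 N is overtightened.
- leverC: Clamping lever C: black bar with red end, 14 mm wide and high, reaching 62 mm from its pivot (hub 25 mm wide, boss 30). Origin: on the pivot axis at the bar's underside, 20 to 23 mm above the lid (open gap under the bar); x runs to the red end, z up. Tightens clockwise from above, stays where left. At the start 1.3 to 1.8 rad short of home, unmarked, different for each; sinks 1.2 mm per rad.
- leverC_tip (a point): Point in the red end of lever C, 60 mm out from its pivot, half-way up the bar. The lever turns with a steady drag of 0.25 N m (5 N at 50 mm out) until its screw stops dead at home; the bar is springy, 2.5 N m per rad, so it then yields a little as the push grows, and comes back when let go. A push of 11 to 15 N at 40 to 55 mm out shows it is firmly home; over 25 N is overtightened.
- leverD: Clamping lever D: black bar with red end, 14 mm wide and high, reaching 62 mm from its pivot (hub 25 mm wide, boss 30). Origin: on the pivot axis at the bar's underside, 20 to 23 mm above the lid (open gap under the bar); x runs to the red end, z up. Tightens clockwise from above, stays where left. At the start 1.3 to 1.8 rad short of home, unmarked, different for each; sinks 1.2 mm per rad.
- leverD_tip (a point): Point in the red end of lever D, 60 mm out from its pivot, half-way up the bar. The lever turns with a steady drag of 0.25 N m (5 N at 50 mm out) until its screw stops dead at home; the bar is springy, 2.5 N m per rad, so it then yields a little as the push grows, and comes back when let go. A push of 11 to 15 N at 40 to 55 mm out shows it is firmly home; over 25 N is overtightened.
- parcel_center (a point): Small brown cardboard parcel with tape, 160 x 120 x 75 mm, loose; point at its centre. Bystander.
- tape_center (a point): Black desk tape dispenser with a brown roll, 140 x 55 mm, 81 mm high, loose; point in its middle, 40 mm up. Bystander.
- cup_center (a point): Empty blue pen cup, 72 mm across, 85 mm high, loose; point at its centre. Bystander.

How it is judged:
By the outcome, as a careful person would: the job done as asked, in the order asked, and still so for the second after the job is handed in, with the robot touching nothing.
It also fails if it takes over 72 s, if anything falls off the work surface, if the arm or the gripper's body presses on something with over 40 N, if the wrist force passes 120 N, or if a joint passes its speed limit or range.

ROBOT

A 6-joint arm with a two-finger parallel gripper is mounted at the origin on the work surface. World frame = base frame: x ahead of the robot, y to its left, z up, the work surface at z = 0. Lengths are in m, angles in degrees, forces in N, time in s.
With the tool pointing down it reaches from about 0.325 to 0.85 m from the base axis. Payload 15.5 kg.
Tool frame: the origin (TCP) lies at the very end of the fingers, on their centre line; the grasp point (between the pads) lies arm.grip_depth behind it (arm.grip_depth is the distance from the TCP to the grasp point, in m); z points along the fingers, y is the line along which they close (so a half turn about z gives the same grasp; the last joint's range is limited). The gripper opens to 91 mm and grips with 3 to 60 N. Pads are 32 mm wide; open, the fingers measure 118 mm over their backs; the gripper's body (76 mm by 178 mm) begins 60 mm behind the grasp point.
Start: joints at [-82.592, 28.281, 77.091, -0, 74.628, -5.472], TCP at [0.139, -0.609, 0.214] pointing down, gripper open.
Joint ranges: [-166.48, 166.48], [-47.26, 123.95], [12.59, 153.08], [-70.14, 250.14], [6.76, 159.57], [-176.63, 176.63]. Speed limits (degrees/s): [108.29, 108.29, 147.25, 172.46, 172.46, 172.46].

INTERFACE

Orientations are given as a 3x3 rotation matrix whose columns are the frame's x, y, z axes.
In Python, from rig import arm gives the robot as it stands. Calls block until the motion is done:
- arm.move_to(position, orientation): joint-space move of the TCP to a pose.
- arm.move_l(position, orientation=None, feed=0.15): straight line of the TCP; orientation=None keeps the orientation; feed is the mean speed in m/s.
- arm.move_joints(angles): joint-space move.
- arm.grip(opening): finger opening in m; the grip force is fixed at half the most; returns when the fingers have stopped.
- arm.sleep(seconds).
- arm.solve_ik(position, orientation): joint angles nearest the present ones, or None.
- arm.snapshot(name): name is "scene" or "side" or "wrist"; returns the picture (480x640x3 uint8, red, green, blue); there is no depth.
- arm.get_calibration(name): a dict with "intrinsics" (3x3 intrinsics, pixels), "k1" (the pictures are not rectified: a ray, as slopes to the right and down, at radius r is drawn at 1 + k1 r^2 times it, then the intrinsics apply), "cam_to_world" (4x4, takes a point from camera to world coordinates). Camera axes: x right, y down, z forward; pixel columns grow to the right and rows downward; lengths in m; the calibration is good to about 2 mm. A picture is of the moment at which its call begins: read the wrist's pose just before it. get_calibration takes no time and is no camera call; for the wrist camera it gives the pose at the moment of the call.
A pose or a line that the arm cannot do raises arm.Unreachable and nothing moves.
- arm.sign_off(): hands the job in; it is judged then, once.
Readings, each from a call of its own:
- arm.current_t(): time.
- arm.current_joint_positions(): joint angles.
- arm.current_dq(): joint speeds.
- arm.current_tau(): joint torques, N m.
- arm.current_ee_pos(): TCP position.
- arm.current_tool_rot(): TCP orientation.
- arm.current_force(): force on the tool from outside, world axes, zero at the start.
- arm.current_torque(): the same for the moment, N m.
- arm.current_width(): finger opening in m.
- arm.current_grasp_force(): force on a finger pad.
Only numpy, scipy, OpenCV 4.12 (cv2) and the standard library are available. Lean on these libraries where they do the work, as an engineer would, in place of code of your own. Each camera call takes 0.05 s, during which the arm holds its last target. There are 200 camera calls.

## Working session

There is one attempt and no reset: what is moved stays moved. The work goes in short steps, each a Python script; the robot and the scene stay as the last script left them, time stands still between calls to the robot, and variables do not carry over. Pictures are saved under pics/ and viewed, at most 10 in all, crops included, and the job is handed in when it is done.

```bash
ls; mkdir -p pics
python3 - <<'E'
from rig import arm
import cv2,numpy as np
for n in("scene","side"):
    im=arm.snapshot(n); cv2.imwrite(f"pics/{n}0.png",im[:,:,::-1]); c=arm.get_calibration(n); print(n,c)
print(arm.grip_depth,arm.current_t(),arm.current_tool_rot(),arm.current_force(),arm.current_width())
E
```

```text
pics
scene {'intrinsics': array([[472.52515008,   0.        , 320.14791791],
       [  0.        , 472.52515008, 236.68922679],
       [  0.        ,   0.        ,   1.        ]]), 'k1': -0.11604344553122892, 'cam_to_world': array([[-0.55226913,  0.4823624 , -0.67994509,  1.54774384],
       [ 0.83362951,  0.31191177, -0.45582112,  0.64945004],
       [-0.0077881 , -0.81855822, -0.57437077,  0.93664108],
       [ 0.        ,  0.        ,  0.        ,  1.        ]])}
side {'intrinsics': array([[615.47518669,   0.        , 323.11728655],
       [  0.        , 615.47518669, 238.82953061],
       [  0.        ,   0.        ,   1.        ]]), 'k1': -0.14938890546113454, 'cam_to_world': array([[-0.99345421, -0.05602307,  0.09954968,  0.43886847],
       [-0.11228543,  0.63908502, -0.76089574,  1.05501767],
       [-0.020993  , -0.76709306, -0.64119228,  1.01743176],
       [ 0.        ,  0.        ,  0.        ,  1.        ]])}
0.0188 0.1 [[ 9.74835500e-01  2.22925383e-01 -1.46724084e-04]
 [ 2.22925409e-01 -9.74834896e-01  1.08975493e-03]
 [ 9.99022770e-05 -1.09504032e-03 -9.99999395e-01]] [-0.41392052  0.45043275 -0.17314974] 0.09142088740772439
```

View pics/scene0.png

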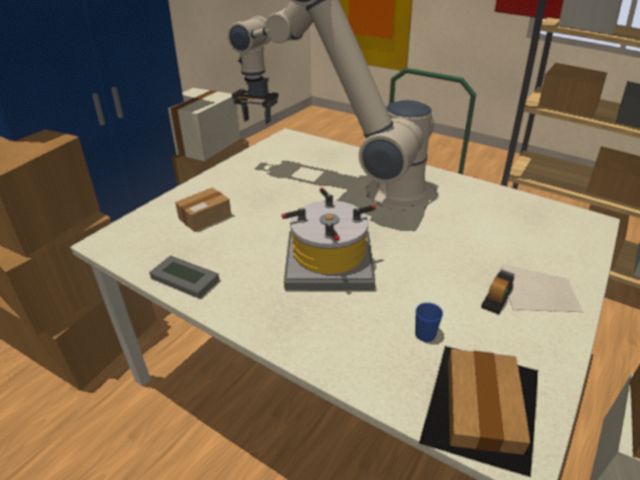

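View pics/side0.png

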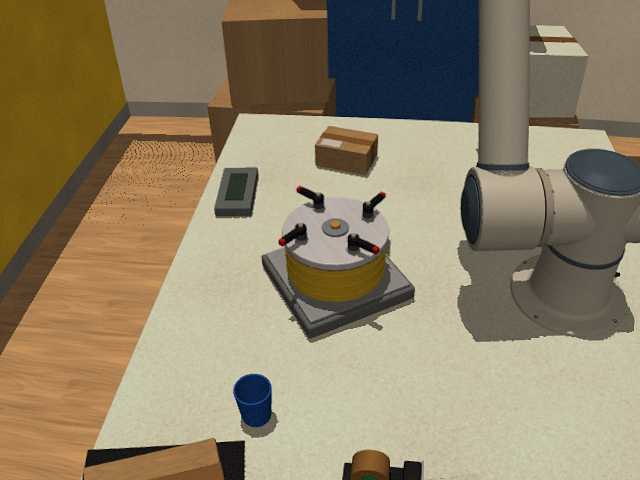

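The scene picture shows the drum at about (330,235), with four red lever tips near (289,215), (323,191), (371,209) and (335,236). In the side picture the tips are near (301,189), (382,195), (376,249) and (282,241), with the vent at (335,226). I'll triangulate the tips and vent next.

```bash
cat > h.py <<'E'
from rig import arm
import cv2,numpy as np,itertools
def ray(c,px):
    K,k1,T=c["intrinsics"],c["k1"],c["cam_to_world"]
    d=(np.array(px,float)-K[:2,2])/K[0,0]; u=d.copy()
    for _ in range(20): u=d/(1+k1*(u@u))
    return T[:3,3],T[:3,:3]@np.array([u[0],u[1],1.])
def plane(c,px,z):
    o,d=ray(c,px); return o+d*(z-o[2])/d[2]
def tri(c1,p1,c2,p2):
    o1,d1=ray(c1,p1);o2,d2=ray(c2,p2)
    s=np.linalg.lstsq(np.c_[d1,-d2],o2-o1,rcond=None)[0]
    a=o1+s[0]*d1;b=o2+s[1]*d2
    return (a+b)/2,np.linalg.norm(a-b)
def reds(im,box=None,amin=8):
    h=cv2.cvtColor(im,cv2.COLOR_RGB2HSV)
    m=(((h[...,0]<6)|(h[...,0]>172))&(h[...,1]>150)&(h[...,2]>70)).astype(np.uint8)
    if box: k=np.zeros_like(m);k[box[1]:box[3],box[0]:box[2]]=1;m*=k
    n,_,st,ce=cv2.connectedComponentsWithStats(m)
    return [(ce[i],st[i,4]) for i in range(1,n) if st[i,4]>=amin]
E
python3 - <<'E'
from h import *
np.set_printoptions(precision=4,suppress=True)
I={n:cv2.imread(f"pics/{n}0.png")[:,:,::-1].copy() for n in("scene","side")};C={n:arm.get_calibration(n) for n in I}
a=reds(I["scene"],(270,170,390,260));b=reds(I["side"],(260,170,400,270));print(a,b)
for (p,_),(q,_) in itertools.product(a,b):
    x,e=tri(C["scene"],p,C["side"],q)
    if e<.008: print(p,q,x,e)
print("vent",tri(C["scene"],(330,218),C["side"],(335,226)))
w=arm.get_calibration("wrist");print(w); R=arm.current_tool_rot();print("cam in tool",R.T@(w["cam_to_world"][:3,3]-arm.current_ee_pos()),R.T@w["cam_to_world"][:3,:3])
E
```

```text
[(array([373.1111, 206.6667]), np.int32(9)), (array([284. , 215.5]), np.int32(8)), (array([335.6875, 237.0625]), np.int32(16))] [(array([298.5882, 188.4118]), np.int32(17)), (array([382.3077, 193.4615]), np.int32(13)), (array([281.975, 241.35 ]), np.int32(40)), (array([375.0732, 249.3415]), np.int32(41))]
[373.1111 206.6667] [375.0732 249.3415] [0.4573 0.1097 0.1993] 0.0022066688837962573
[284.  215.5] [298.5882 188.4118] [ 0.6421 -0.0847  0.201 ] 0.004557657002629007
[335.6875 237.0625] [281.975 241.35 ] [0.6503 0.0984 0.1973] 0.0013597442859071987
vent (array([0.5487, 0.0145, 0.1763]), np.float64(0.004324115866855897))
{'intrinsics': array([[356.684 ,   0.    , 316.8703],
       [  0.    , 356.684 , 239.9596],
       [  0.    ,   0.    ,   1.    ]]), 'k1': 0.023854068392742022, 'cam_to_world': array([[ 0.2219, -0.9403, -0.258 ,  0.212 ],
       [-0.9751, -0.2138, -0.0594, -0.5921],
       [ 0.0007,  0.2648, -0.9643,  0.3845],
       [ 0.    ,  0.    ,  0.    ,  1.    ]])}
cam in tool [ 0.0747 -0.0004 -0.1711] [[-0.001  -0.9643 -0.2649]
 [ 1.     -0.0015  0.0015]
 [-0.0018 -0.2649  0.9643]]
```

Three tips triangulate to z≈0.199 against an expected 0.195, and sit about 0.133 m from the axis, which fits. Next I'll move the wrist camera overhead and close the fingers so they work as a single pusher.

Run:
```python
from h import *
R=np.array([[1,0,0],[0,-1,0],[0,0,-1.]])
t=arm.current_t(); arm.move_to([0.139,-0.5,0.38],R); arm.move_to([0.495,0.0145,0.40],R); arm.grip(0.0); print(arm.current_t()-t,arm.current_width(),arm.current_joint_positions(),arm.current_ee_pos())
c=arm.get_calibration("wrist"); im=arm.snapshot("wrist"); np.save("w1.npy",c["cam_to_world"]); cv2.imwrite("pics/w1.png",im[:,:,::-1]); print(reds(im))
```

```text
4.4167000000000005 0.0007165323303731574 [-5.23395962e+00  9.67023369e+00  7.65417787e+01 -3.18762880e-04
  9.37846328e+01  8.47660139e+01] [0.49500563 0.0145027  0.40001084]
[(array([225.32061069,  52.26717557]), np.int32(131)), (array([426.73134328,  63.25373134]), np.int32(134)), (array([406.1025641 , 255.48717949]), np.int32(78))]
```

View pics/w1.png

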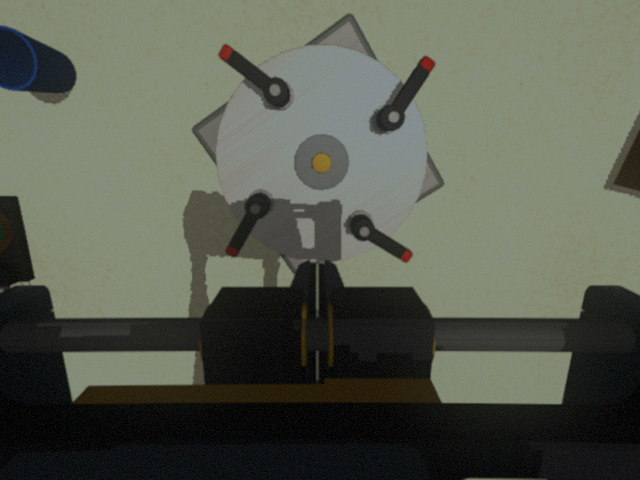

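The overhead view shows hub caps at about (277,90), (392,119), (364,231) and (258,205), the vent at (321,162), and the red ends at (225,52), (427,63), (406,255) and (232,251). The last one is in shadow. I'll fit the 82 mm hub square and compute the lever angles.

```bash
cat >> h.py <<'E'
def levers(im,c,hubs,tips_guess):
    """hub px -> square fit of r=82 mm (returns centre, phase, pivots, tip angles); order = that of hubs"""
    h=cv2.cvtColor(im,cv2.COLOR_RGB2HSV)
    m=(((h[...,0]<8)|(h[...,0]>170))&(h[...,1]>130)&(h[...,2]>30)).astype(np.uint8)
    n,_,st,ce=cv2.connectedComponentsWithStats(m)
    ce=[ce[i] for i in range(1,n) if st[i,4]>30]
    tip=[min(ce,key=lambda q:np.hypot(*(q-g))) for g in tips_guess]
    return tip
E
python3 - <<'E'
from h import *
np.set_printoptions(precision=4,suppress=True)
im=cv2.imread("pics/w1.png")[:,:,::-1].copy(); c=arm.get_calibration("wrist"); print(abs(c["cam_to_world"]-np.load("w1.npy")).max())
# hub cap centroids: mid-grey pixels enclosed in the black hub
g=cv2.cvtColor(im,cv2.COLOR_RGB2GRAY); hubs=[]
for x,y in [(277,90),(392,119),(364,231),(258,205)]:
    w=g[y-9:y+10,x-9:x+10].astype(int); 
    if x==277: print(w[::2,::2])
    yy,xx=np.mgrid[-9:10,-9:10]; k=(w>(60 if y<150 else 35))&(xx**2+yy**2<=36); print(k.sum()); hubs.append((x+xx[k].mean(),y+yy[k].mean()))
print(np.array(hubs))
tips=levers(im,c,hubs,[(225,52),(427,63),(406,255),(232,251)]); print(np.array(tips))
for zh in (.195,.205,.215):
    P=np.array([plane(c,p,zh)[:2] for p in hubs]); 
    print(zh,P.mean(0),np.linalg.norm(P-P.mean(0),axis=1),np.unwrap(np.arctan2(*(P-P.mean(0)).T[::-1]))*57.3)
print("vent",plane(c,(321.5,162.5),.18))
T=np.array([plane(c,p,.199)[:2] for p in tips]);P=np.array([plane(c,p,.206)[:2] for p in hubs]);d=T-P
print(T,np.linalg.norm(d,axis=1),np.degrees(np.arctan2(d[:,1],d[:,0])))
E
```

```text
8.493135524737308e-07
[[ 38  44  39  40  42  38  43  45  90 125]
 [ 37  45  50  60  49  45  44  45  41  79]
 [ 44  56 100 107 102  71  45  44  38  50]
 [ 39  96 109 111 109 108  60  46  45  44]
 [ 49  99 109 112 115 110  72  45  46  48]
 [ 43 100 112 112 116 109  72  46  45  42]
 [ 43  72 109 113 112 102  56  45  45  43]
 [ 44  47  66  96  82  59  42  50  49  45]
 [ 40  42  42  44  41  46  41  44  44  39]
 [ 39  36  44  40  44  44  50  44  39  40]]
85
82
113
68
[[275.8     89.8235]
 [392.6463 117.878 ]
 [364.     231.    ]
 [256.5588 205.6029]]
[[225.4375  52.2917]
 [426.7945  63.4932]
 [406.0115 255.4943]
 [231.4868 250.9342]]
0.195 [0.548  0.0086] [0.084  0.0829 0.0847 0.0823] [  32.9054  -57.5347 -147.5442 -238.085 ]
0.205 [0.5485 0.0088] [0.0817 0.0807 0.0825 0.0801] [  32.9054  -57.5347 -147.5442 -238.085 ]
0.215 [0.5491 0.009 ] [0.0795 0.0785 0.0802 0.0779] [  32.9054  -57.5347 -147.5442 -238.085 ]
vent [0.5484 0.0093 0.18  ]
[[ 0.6503  0.0999]
 [ 0.6406 -0.0899]
 [ 0.4498 -0.0831]
 [ 0.4553  0.1073]] [0.0574 0.0577 0.0561 0.0596] [  54.6367  -32.2751 -121.5948  148.9623]
```

The hub square fits: centre (0.5485, 0.009), phase 32.5°, radii 80–82 mm, and the vent agrees. The pusher will be a corner of the closed fingers touching each bar at r=48 mm. I'll start with pass 1 on the first lever.

```bash
cat > p.py <<'E'
from h import *
np.set_printoptions(precision=3,suppress=True)
CEN=np.array([.5485,.009]); PH=np.radians(32.5); A0=np.radians([54.6,-32.3,-121.6,149.0])
RC,OFF,Z,ZT=.048,.007+.0209,.178,.245
CORN=np.arctan2(13.5,16)
def piv(k): a=PH-k*np.pi/2; return CEN+.082*np.array([np.cos(a),np.sin(a)])
def pose(k,th,q,back=0.,z=Z):
    u=np.array([np.cos(th),np.sin(th)]); t=np.array([u[1],-u[0]])   # t: clockwise push direction
    p=piv(k)+RC*u-t*(OFF+back)
    y=np.arctan2(t[1],t[0])+q; x=np.array([np.cos(y),np.sin(y),0])
    return [*p,z],np.c_[x,[x[1],-x[0],0],[0,0,-1]],t
def corner(k,th0,span):   # yaw option (4 finger corners) best inside the wrist range over the sweep
    best=None
    for q in (CORN,-CORN,np.pi-CORN,CORN-np.pi):
        J=[arm.solve_ik(*pose(k,th0-s,q)[:2]) for s in np.linspace(0,span,5)]
        if any(j is None for j in J): continue
        J=np.array(J); m=abs(J[:,5]).max()
        if abs(np.diff(J,axis=0)).max()<60 and (best is None or m<best[0]): best=(m,q)
    return best[1]
def enter(k,th,q):
    p,R,t=pose(k,th,q,.010,ZT); arm.move_to(p,R); arm.move_l(pose(k,th,q,.010)[0],feed=.12)
    arm.sleep(.1); return np.mean([arm.current_force() for _ in range(4)],0)
def ft(t,f0): return -(np.mean([arm.current_force() for _ in range(3)],0)-f0)[:2]@t
def step(k,th,q,back=0.,feed=.04):
    p,R,t=pose(k,th,q,back); arm.move_l(p,R,feed=feed); return t
def leave(k,th,q):
    step(k,th,q,.008,.08); p,R,t=pose(k,th,q,.008,ZT); arm.move_l(p,feed=.15)
def touch(k,q,f0):   # close in until contact; returns bar angle
    for b in np.arange(.004,-.012,-.001):
        t=step(k,A[k],q,b,.03); f=ft(t,f0)
        if f>2.5: return b,f
    raise RuntimeError("no contact")
A=A0
def pass1(k):
    th=A0[k]; q=corner(k,th,.8); f0=enter(k,th,q); b,f=touch(k,q,f0)
    s=-b/RC; print(k,"q",q,"contact at offset",b,"force",f,"t",arm.current_t())
    th0=th+b/RC; log=[]   # actual bar angle if contact came early (b>0: bar more CCW)
    for d in (.2,.4,.6,.785):
        t=step(k,th0-d,q); log.append(ft(t,f0))
    print(np.array(log),"torque",arm.current_torque(),"F",arm.current_force()-f0,"t",arm.current_t()); leave(k,th0-d,q)
    print("left",arm.current_t()); return th0-d
E
python3 - <<'E'
from p import *
for k in range(4): print(k,corner(k,A0[k],1.9))
print(arm.current_t()); print(pass1(0)); 
c=arm.get_calibration("wrist"); im=arm.snapshot("wrist"); cv2.imwrite("pics/w2.png",im[:,:,::-1]); print(arm.current_t())
E
```

```text
0 -2.440738245705343
1 -2.440738245705343
2 -0.7008544078844502
3 2.440738245705343
4.5667
0 q 2.440738245705343 contact at offset -0.002 force 2.8536701413178513 t 8.7417
[5.529 5.962 5.676 4.656] torque [ 0.765  0.526 -0.075] F [-2.064  4.431 -2.523] t 10.4417
left 11.2917
0.12628310492223727
11.3417
```

View pics/w2.png

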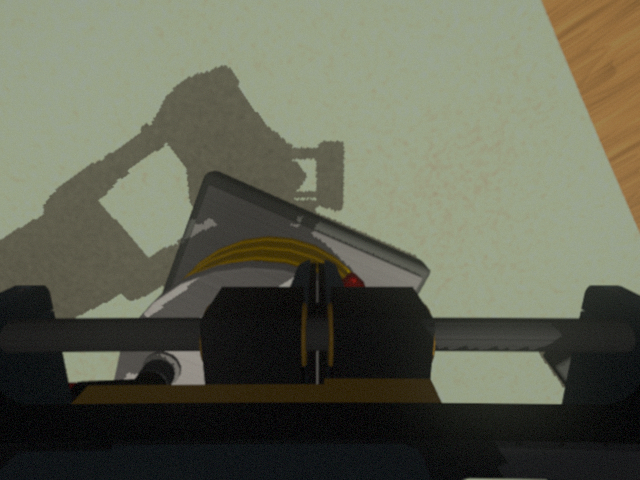

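Lever 0 turned under the expected drag of about 5 N. The wrist view (w2) is blocked by the fingers, with only its red tip visible at (353,282). I'll do the lever straight across from it and measure both swings in the side camera.

```bash
cat >> p.py <<'E'
def sidecheck(tag):
    c=arm.get_calibration("side"); im=arm.snapshot("side"); cv2.imwrite(f"pics/{tag}.png",im[:,:,::-1])
    for p,a in reds(im,(260,170,420,280),5):
        X=plane(c,p,.198)[:2]; k=min(range(4),key=lambda k:np.hypot(*(X-piv(k)))); d=X-piv(k)
        print(tag,"lever",k,"r",round(float(np.hypot(*d)),4),"ang",round(float(np.degrees(np.arctan2(d[1],d[0]))),1),"swing",round(float((np.degrees(np.arctan2(d[1],d[0])-A0[k])+180)%360-180),1))
E
python3 - <<'E'
from p import *
im=cv2.imread("pics/side0.png")[:,:,::-1].copy(); s=arm.snapshot; arm.snapshot=lambda n:im; sidecheck("tmp"); arm.snapshot=s
print(pass1(2)); sidecheck("s2")
E
```

```text
tmp lever 1 r 0.06 ang -32.9 swing -0.6
tmp lever 2 r 0.0615 ang -118.6 swing 3.0
tmp lever 0 r 0.0556 ang 54.2 swing -0.4
tmp lever 3 r 0.0551 ang 149.1 swing 0.1
2 q -0.7008544078844502 contact at offset -0.003 force 3.443860438171718 t 15.45
[5.297 4.795 5.449 4.67 ] torque [-0.926 -0.307 -0.033] F [ 1.097 -4.55  -3.065] t 17.15
left 18.0
-2.9698203704251047
s2 lever 1 r 0.0603 ang -33.0 swing -0.7
s2 lever 2 r 0.0562 ang -162.5 swing -40.9
s2 lever 0 r 0.0564 ang 15.1 swing -39.5
s2 lever 3 r 0.0552 ang 149.3 swing 0.3
```

Measured against the start image, levers 0 and 2 swung about 39° and 44°; the bar springs back slightly when released. That counts as about an eighth of a turn. I'll do levers 1 and 3 with a small allowance for the spring-back.

```bash
sed -i 's/(.2,.4,.6,.785)/(.2,.4,.62,.83)/' p.py
python3 - <<'E'
from p import *
print(pass1(1)); print(pass1(3)); sidecheck("s3"); print(arm.current_t())
E
```

```text
1 q -2.440738245705343 contact at offset -0.005000000000000001 force 4.072755721214095 t 22.3333
[4.361 4.288 3.364 3.603] torque [ 0.255 -0.736 -0.017] F [ 3.448  2.255 -2.711] t 24.1167
left 24.9667
-1.497908015060835
3 q 0.7008544078844502 contact at offset -0.003 force 2.897436255867109 t 28.8833
[5.362 4.315 4.484 4.325] torque [-0.519  0.629 -0.049] F [-3.928 -3.172 -1.407] t 30.65
left 31.5
1.7080405854715508
s3 lever 1 r 0.0611 ang -77.6 swing -45.3
s3 lever 0 r 0.0564 ang 15.1 swing -39.5
s3 lever 3 r 0.0566 ang 103.6 swing -45.4
31.55
```

Pass 1 is done: levers 1 and 3 swung about 45°. In pass 2, each lever is pushed along its arc until the force rises above the drag, then eased up to 13 N.

```bash
cat >> p.py <<'E'
ZT=.235
E1=[.126,-1.498,-2.970,1.708]
def avg(f,n=5):
    s=[]
    for _ in range(n): s.append(f()); arm.sleep(.02)
    return np.mean(s,0)
def pass2(k):
    e=E1[k]; q=corner(k,e+.1,1.2); enter(k,e+.1,q); f0=avg(arm.current_force,6); m0=avg(arm.current_torque,2)
    log=[]; d=0.; home=False
    for d in (-.02,.2,.38,.5,.62,.74,.86,.98,1.1):
        t=step(k,e-d,q,feed=.05); f=ft(t,f0); log.append(f)
        if f>8: home=True; break
    for _ in range(6 if home else 0):
        f=-(avg(arm.current_force)-f0)[:2]@t; log.append(f)
        if f>12.4: break
        d+=min(.06,(13.2-f)/52); t=step(k,e-d,q,feed=.03)
    F=avg(arm.current_force)-f0; M=avg(arm.current_torque,2)-m0; tt=-F[:2]@t; u=np.array([-t[1],t[0]]); 
    rc=RC+(M[2]-.0209*(F[:2]@u))/tt
    leave(k,e-d,q); r=-(arm.current_force()-f0)
    print(k,"home",home,"d",d,np.array(log),"final",tt,"radial",F[:2]@u,"F",F,"r_contact",rc,"resid",r,"t",arm.current_t())
E
python3 - <<'E'
from p import *
pass2(0)
E
```

```text
0 home True d 1.2408585875436513 [ 4.253  4.16   3.712  3.916  4.445  3.919  4.099  5.012  9.172  8.616
 10.266 11.929 12.82 ] final 12.911346104244556 radial -5.6390738917737355 F [ 9.11  10.748 -3.123] r_contact 0.04917862782906615 resid [1.038 0.113 0.967] t 38.8667
```

```bash
sed -i 's/(13.2-f)/(13.0-f)/; s/f>12.4/f>12.1/' p.py
python3 - <<'E'
from p import *
pass2(2); pass2(1)
E
```

```text
2 home True d 1.1419703028231567 [ 3.939  3.997  3.863  3.336  4.724  4.603  4.321  6.783 11.856 11.74
 12.077 13.022] final 12.787023519056575 radial -5.647454317216184 F [ -7.36  -11.884  -1.39 ] r_contact 0.054314887437003544 resid [ 0.12   0.426 -0.034] t 45.775
1 home True d 1.0560681467033644 [ 4.605  4.046  4.735  5.486  5.066  5.04   5.414  9.387  9.968 12.076
 13.102] final 13.077501713396435 radial 1.2549555164928077 F [  6.204 -11.58   -4.621] r_contact 0.047539115913890054 resid [0.105 0.027 0.85 ] t 52.1833
```

Run:
```python
from p import *
pass2(3); p=arm.current_ee_pos(); arm.move_l([p[0],p[1],p[2]+.05],feed=.2); sidecheck("s4")
im=arm.snapshot("scene"); cv2.imwrite("pics/sc4.png",im[:,:,::-1]); print(arm.current_t(),arm.current_force())
```

```text
3 home True d 0.7163593576490461 [ 3.795  4.32   4.918  5.741  8.89   8.455 11.109 12.933] final 12.431106298819882 radial -1.5909269187688397 F [-11.275   5.472   0.523] r_contact 0.04297485589920062 resid [-0.5    0.544  1.362] t 57.4583
s4 lever 1 r 0.0575 ang -126.2 swing -93.9
s4 lever 0 r 0.0583 ang -41.2 swing -95.8
s4 lever 2 r 0.0553 ang 144.8 swing -93.6
s4 lever 3 r 0.0569 ang 75.0 swing -74.0
57.9583 [-0.578 -0.609 -0.505]
```

View pics/s4.png

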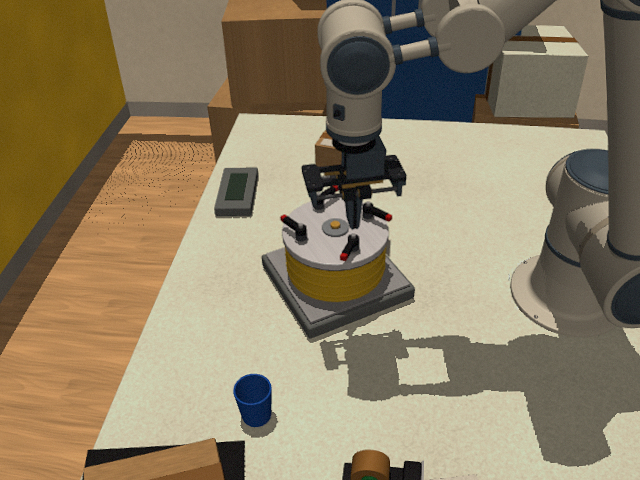

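The side view shows all four levers turned, with red tips near (283,218), (389,217), (345,256) and one partly behind the gripper at about (335,190). The cup, tape and parcel haven't moved. Total swings of 74–96° (1.3–1.7 rad) match the given range to home, and the arm is clear, so I'm handing in.

```bash
python3 -c "
from rig import arm
print(arm.sign_off(),arm.current_t())"
```

```text
the job is handed in; nothing more can be done
the job is handed in; nothing more can be done
```

All four levers are clamped crisscross in two passes: roughly an eighth of a turn each (39–45°), then firmly home at 12.4–13.1 N; the job was handed in at about 58 s with nothing else on the counter touched.

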